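# Heft the cases, find the ballast weight, stand it on the mirror stand

### The arm

A 6-joint arm with a two-finger parallel gripper is mounted at the origin on the work surface. World frame = base frame: x ahead of the robot, y to its left, z up, the work surface at z = 0. Lengths are in m, angles in rad, forces in N, time in s.
With the tool pointing down it reaches from about 0.35 to 0.775 m from the base axis. Payload 5.5 kg.
Tool frame: the origin (TCP) lies midway between the tips of the shut fingers; the grasp point (between the pads) lies 19 mm behind it; y points along the fingers, x is the direction in which the jaws open and shut, and the axes are right-handed (so a half turn about y gives the same grasp; the last joint's range is limited). The gripper opens to 85 mm and grips with 20 to 120 N. Pads are 22 mm wide; open, the fingers measure 114 mm over their backs; the gripper's body (76 mm by 85 mm) begins 54 mm behind the grasp point. The pads swing forward as they close: fully open they stand 13 mm farther back than shut.
Start: joints at [-1.413, 0.313, 0.046, 1.304, 0, 1.431], TCP at [0.169, -0.55, 0.231] pointing down, gripper open.
Joint ranges: [-2.76, 2.76], [-0.86, 1.69], [-1.03, 1.26], [-2.2, 2.34], [-1.47, 1.5], [-3.14, 3.14]. Speed limits (rad/s): [2.57, 2.57, 3.14, 3.14, 3.14, 3.14].

### API

Orientations are given as a unit quaternion [w, x, y, z].
In Python, from rig import arm gives the robot as it stands.
- The arm moves only by the tool apply_moves, never from a script. Its argument "moves" is one flat list of numbers, 5 for each row, row after row: the closure, from 0 (fully open) to 1 (shut), then the shift along the tool's x, y, z in mm, then the turn about the tool's y in degrees. In form: [claw, tx, ty, tz, roll, claw, tx, ty, tz, roll, ...]. A call has 1 to 20 rows; each row shifts and turns the commanded pose from where the row before left it, along the tool's axes as they then stand; what a row does not reach is not made up. A row lasts 1/10 s, in which the tool goes at most 50 mm and 8.59 degrees, less where a joint would pass 70% of its speed; a pose out of reach is approached as far as the arm can. A call with a gripper value outside its range is refused whole. The fingers move at their own pace and stop on an object; "squeeze" is the grip in N (left out, the last holds). Time passes only in rows, so rows that do not move let the fingers close. It gives the time, the measured TCP pose, the force and the opening at its end, in the units of the state.
- arm.sense(): the state, without advancing time (a new reading comes with each control period).
- arm.camera(name): name is "scene" or "top" or "wrist"; returns the picture (400x640x3 uint8, red, green, blue); there is no depth.
- arm.camera_model(name): a dict with "mtx" (3x3 intrinsics, pixels), "xyz" and "attitude" of the camera in the world; the wrist camera has in their place "mount" (4x4, takes a point from camera to tool coordinates, whose origin is the TCP and whose axes are the tool frame's). Camera axes: x right, y down, z forward; pixel columns grow to the right and rows downward; lengths in m; the calibration is good to about 2 mm. A picture is of the moment at which its call begins: read the wrist's pose just before it. camera_model takes no time and is no camera call.
- arm.hand_in(): hands the job in, once; it reports no verdict.
Trained networks look in the newest picture that a camera, given by its name, has taken for a name from the list of things; names that differ only in an ending like _2 or _b are one class to them, and where a whole thing is asked for, a point or a joint stands for the part that bears it (a point fixed in the world has none). Each returns a list of dicts, best first, with "confidence" (0 to 1); they miss things now and then, are a little off and sometimes report something else, mostly with a low value. They report only what shows in the picture. A call takes as long as a camera call. They do not tell look-alikes from the thing itself.
- arm.search_frame(camera, target): "location" ([column, row] in pixels, amid what is visible of it).
- arm.outline_of(camera, target): "pixels" (400x640 bool, what is visible of it) and "location" ([column, row] in pixels, amid what is visible of it).
- arm.tip_of(camera, target): "location" ([column, row] in pixels: a listed point, or the origin of a listed thing).
The state is a dict: "time_s": time; "qpos": joint angles; "joint_vel": joint speeds; "effort": joint torques, N m; "ee_pos": TCP position; "tool_rot": TCP orientation; "wrist_force": force on the tool from outside, world axes, zero at the start; "torque": the same for the moment, N m; "width": finger opening in m.
Only numpy, scipy, OpenCV 4.12 (cv2) and the standard library are available. Lean on these libraries where they do the work, as an engineer would, in place of code of your own. Each camera call takes 0.05 s, during which the arm holds its last target.

### The job

The mirror stand needs its steel ballast weight, which is in one of the three identical wooden cases; the other two hold light, dust-sensitive mirror flats and must stay shut. Lift the cases one after another, keeping them upright, until you have had the noticeably heavy one in hand, set them back down on the bench, push open the sliding lid of the heavy one only, and lift the weight out. Set the weight down gently, standing upright on the middle of the bare part of the stand's base board, without bumping the stand or disturbing the other things on the bench; the emptied case may stay open.

Things in the scene. Friction and masses are not known exactly. Their poses are not given: they have to be found in the camera images.
- case_a: One of three identical closed wooden cases, 150 mm long (own x), 62 mm wide (own y), side walls 70 mm high. Origin: centre of the underside, z up. Grip it from above across its width to lift it. One of the three, any, holds the steel weight and weighs 0.6 to 0.8 kg in all, the other two hold mirror flats and weigh 0.25 to 0.33 kg in all.
- lid_a (a joint): Slide of case_a's lid towards the case's own -x (its end facing the robot), m: 0 shut, 0.105 fully open; it stays where left. Pushed (1 to 2 N) by the thumb rib on its top: 10 mm thick along x, 42 mm wide along y, centred at the case's own x = -55 mm when shut, from 66 mm (lid top) to 80 mm above the case's underside. Lid's rear edge at x = -35 mm when fully open.
- seat_a (a point): Floor of the well in case_a, at the case's own x +20 mm, y 0, 6 mm up. In the heavy case the weight stands here (2 mm play): upright steel cylinder, 38 mm diameter, 50 mm high, about 0.43 kg, hidden until the lid is open (weight_c0 in the rules is its middle). Padding around it to 20 mm above the case's underside. Free beside it: 7 mm across the case, over 30 mm along it: grip it along the case's length.
- case_b: One of three identical closed wooden cases, 150 mm long (own x), 62 mm wide (own y), side walls 70 mm high. Origin: centre of the underside, z up. Grip it from above across its width to lift it. One of the three, any, holds the steel weight and weighs 0.6 to 0.8 kg in all, the other two hold mirror flats and weigh 0.25 to 0.33 kg in all.
- lid_b (a joint): Slide of case_b's lid towards the case's own -x (its end facing the robot), m: 0 shut, 0.105 fully open; it stays where left. Pushed (1 to 2 N) by the thumb rib on its top: 10 mm thick along x, 42 mm wide along y, centred at the case's own x = -55 mm when shut, from 66 mm (lid top) to 80 mm above the case's underside. Lid's rear edge at x = -35 mm when fully open.
- seat_b (a point): Floor of the well in case_b, at the case's own x +20 mm, y 0, 6 mm up. In the heavy case the weight stands here (2 mm play): upright steel cylinder, 38 mm diameter, 50 mm high, about 0.43 kg, hidden until the lid is open (weight_c0 in the rules is its middle). Padding around it to 20 mm above the case's underside. Free beside it: 7 mm across the case, over 30 mm along it: grip it along the case's length.
- case_c: One of three identical closed wooden cases, 150 mm long (own x), 62 mm wide (own y), side walls 70 mm high. Origin: centre of the underside, z up. Grip it from above across its width to lift it. One of the three, any, holds the steel weight and weighs 0.6 to 0.8 kg in all, the other two hold mirror flats and weigh 0.25 to 0.33 kg in all.
- lid_c (a joint): Slide of case_c's lid towards the case's own -x (its end facing the robot), m: 0 shut, 0.105 fully open; it stays where left. Pushed (1 to 2 N) by the thumb rib on its top: 10 mm thick along x, 42 mm wide along y, centred at the case's own x = -55 mm when shut, from 66 mm (lid top) to 80 mm above the case's underside. Lid's rear edge at x = -35 mm when fully open.
- seat_c (a point): Floor of the well in case_c, at the case's own x +20 mm, y 0, 6 mm up. In the heavy case the weight stands here (2 mm play): upright steel cylinder, 38 mm diameter, 50 mm high, about 0.43 kg, hidden until the lid is open (weight_c0 in the rules is its middle). Padding around it to 20 mm above the case's underside. Free beside it: 7 mm across the case, over 30 mm along it: grip it along the case's length.
- stand: Fixed white mirror stand. Origin: centre of underside, at table height. Base board 280 mm (own x) by 220 mm (own y), top 28 mm above the table; upright panel with a round mirror along its +y edge, 280 mm wide, face at y = +81 mm, top 278 mm above the table; slanting brace bars at x = +-134 mm; black levelling knobs 40 mm across, rising 34 mm off the board at x = +-118, y = -90 mm.
- spot (a point): Middle of the bare part of the stand's base board, on its top face (28 mm above the table), own (0, -20 mm) of the stand; axes as the stand's. Clear for 100 mm towards the panel, 115 mm to the braces either side.
- tape_roll: Grey tape roll lying flat, 96 mm across, 48 mm high, loose. Origin: centre of the underside.
- clamp_knob: Loose black clamp knob standing upright, about 47 mm across its lobes, 36 mm high. Origin: centre of the underside.
- cleaner: White lens-cleaner bottle, 48 mm across, 130 mm high, loose, standing. Origin: centre of the underside.
- screwdriver: Screwdriver lying on the table, 190 mm long. Origin near its middle, own x along it.
- lens_cap: Black lens cap lying flat, 72 mm across, 16 mm high. Origin: centre of the underside.
- detector: Black light detector on a clear block, 85 by 70 mm, 66 mm high, loose. Origin: centre of the underside.
There are look-alikes about, which are no part of the job. Leave any purple look-alike of the case_a alone.

How it is judged:
On the way, in this order (a step that is already met when the one before it is completed fails the run):
1. the heavy case has been lifted off the bench (its well at least 8 mm up), lid shut (((distance between weight_c0 and seat_a below 0.04 m and value of joint lid_a below 0.02 m and height (world z) of seat_a above 0.014 m) or (distance between weight_c0 and seat_b below 0.04 m and value of joint lid_b below 0.02 m and height (world z) of seat_b above 0.014 m) or (distance between weight_c0 and seat_c below 0.04 m and value of joint lid_c below 0.02 m and height (world z) of seat_c above 0.014 m))), for 0.2 s.
2. the heavy case stands on the bench with its lid pushed open (70 mm or more), the weight still in it (((distance between weight_c0 and seat_a below 0.04 m and (angle between case_a's own z axis and vertical below 0.05 rad and height (world z) of case_a below 0.006 m) and value of joint lid_a above 0.07 m) or (distance between weight_c0 and seat_b below 0.04 m and (angle between case_b's own z axis and vertical below 0.05 rad and height (world z) of case_b below 0.006 m) and value of joint lid_b above 0.07 m) or (distance between weight_c0 and seat_c below 0.04 m and (angle between case_c's own z axis and vertical below 0.05 rad and height (world z) of case_c below 0.006 m) and value of joint lid_c above 0.07 m))), for 0.1 s.
At the end, for the whole second after the job is handed in: The weight stands upright (6 degrees), released, on the base board, its axis within 60 mm (board x) and 45 mm (board y) of the middle of its bare part; all cases stand upright on the bench (3 degrees, 6 mm); the two light ones are shut (lids within 20 mm) (x of weight_c0 in the frame of spot between -0.06 and 0.06 m and y of weight_c0 in the frame of spot between -0.045 and 0.045 m and z of weight_c0 in the frame of spot between 0.02 and 0.03 m and angle between weight_c0's own z axis and vertical below 0.1 rad and contact force between weight_c0 and stand above 1 N and contact force between weight_c0 and the fingers below 0.1 N and angle between each of case_a, case_b, case_c's own z axis and vertical below 0.05 rad and height (world z) of each of case_a, case_b, case_c below 0.006 m and (value of joint each of lid_a, lid_b below 0.02 m or value of joint each of lid_a, lid_c below 0.02 m or value of joint each of lid_b, lid_c below 0.02 m)); the robot touches nothing.
It fails at once if a light case was opened (lid more than 20 mm) while the weight was still in another case ((distance between weight_c0 and seat_b below 0.04 m and value of joint lid_a above 0.02 m) or (distance between weight_c0 and seat_c below 0.04 m and value of joint lid_a above 0.02 m) or (distance between weight_c0 and seat_a below 0.04 m and value of joint lid_b above 0.02 m) or (distance between weight_c0 and seat_c below 0.04 m and value of joint lid_b above 0.02 m) or (distance between weight_c0 and seat_a below 0.04 m and value of joint lid_c above 0.02 m) or (distance between weight_c0 and seat_b below 0.04 m and value of joint lid_c above 0.02 m)).
It fails at once if a case was tipped more than 30 degrees (angle between any of case_a, case_b, case_c's own z axis and vertical above 0.52 rad).
It fails at once if the weight was let go more than 15 mm above the base board, or slammed on it (over 80 N) ((horizontal distance between weight_c0 and spot below 0.1 m and z of weight_c0 in the frame of spot above 0.04 m and contact force between weight_c0 and the fingers below 0.2 N) or contact force between weight_c0 and stand above 80 N).
It fails at once if the robot bumped the stand (over 20 N) (contact force between any of the arm, the fingers and stand above 20 N).
It fails at once if another thing on the bench was moved more than 30 mm (distance of any of tape_roll, clamp_knob, cleaner, screwdriver, lens_cap, detector from where it was at the start of the episode above 0.03 m).
It also fails if it takes over 72 s, if anything falls off the work surface, if the arm or the gripper's body presses on something with over 40 N, if the wrist force passes 120 N, or if a joint passes its speed limit or range.

## Working session

There is one attempt and no reset: what is moved stays moved. The work goes in short steps, Python scripts to look and compute and a tool call to move; the robot and the scene stay as the last step left them, time stands still between calls to the robot, and variables do not carry over. Pictures are saved under pics/ and viewed, and the job is handed in when it is done.

Besides the shell and the picture viewer there is one more tool, called after "Emit:" as name(argument=value, ...) on one line, values as JSON. apply_moves: Moves the arm, as the interface text tells. Its arguments: {"type":"object","properties":{"moves":{"type":"array"},"squeeze":{"type":"number"}},"required":["moves"]}

```bash
ls; mkdir -p pics; python3 - <<'E'
from rig import arm
import cv2
s=arm.sense();print(s)
for c in ["scene","top","wrist"]:
    im=arm.camera(c);cv2.imwrite(f"pics/{c}0.png",im[:,:,::-1]);print(c,arm.camera_model(c))
E
```

```text
pics
{'time_s': 0.0, 'qpos': array([-1.41258378e+00,  3.14026624e-01,  4.49886503e-02,  1.30359745e+00,
       -2.21912870e-05,  1.43121612e+00]), 'joint_vel': array([-2.44899304e-03,  8.80854443e-04,  4.67204080e-04,  2.56753065e-05,
       -8.20955198e-04,  1.92170280e-03]), 'effort': array([-1.44905174e-03, -4.80617630e+01,  2.98538429e+01,  1.90953462e-02,
       -2.55191353e-04, -8.30899552e-06]), 'ee_pos': array([ 0.16862594, -0.54918891,  0.23039791]), 'tool_rot': array([ 0.56909074, -0.568191  ,  0.42076364, -0.41982458]), 'wrist_force': array([ 0.52447292, -0.42982066,  1.01989539]), 'torque': array([ 0.01856358, -0.0210063 , -0.04569954]), 'width': 0.08563148434174216}
scene {'mtx': array([[431.90804778,   0.        , 327.54176453],
       [  0.        , 431.90804778, 200.72835121],
       [  0.        ,   0.        ,   1.        ]]), 'xyz': array([ 0.87331607, -0.74664192,  1.00178472]), 'attitude': array([-0.30220363,  0.9093388 ,  0.27358268, -0.08323719])}
top {'mtx': array([[393.48384901,   0.        , 323.28117808],
       [  0.        , 393.48384901, 197.91959533],
       [  0.        ,   0.        ,   1.        ]]), 'xyz': array([ 0.41676171, -0.1279753 ,  0.96661673]), 'attitude': array([-0.02962974,  0.70687552, -0.70590333,  0.03390519])}
wrist {'mtx': array([[299.63955022,   0.        , 315.86766156],
       [  0.        , 299.63955022, 199.42709786],
       [  0.        ,   0.        ,   1.        ]]), 'mount': array([[ 9.99999623e-01,  6.80598711e-04, -5.39934002e-04,
        -4.77504079e-04],
       [ 7.06407279e-04, -2.75239653e-01,  9.61375387e-01,
        -1.42977875e-01],
       [ 5.05699602e-04, -9.61375405e-01, -2.75240030e-01,
         6.93260964e-02],
       [ 0.00000000e+00,  0.00000000e+00,  0.00000000e+00,
         1.00000000e+00]])}
```

View pics/scene0.png

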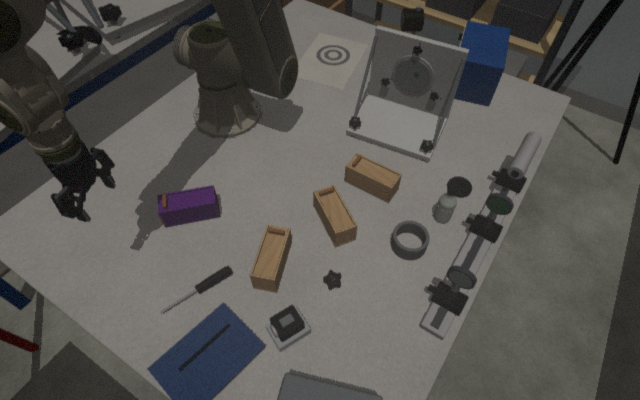

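View pics/top0.png

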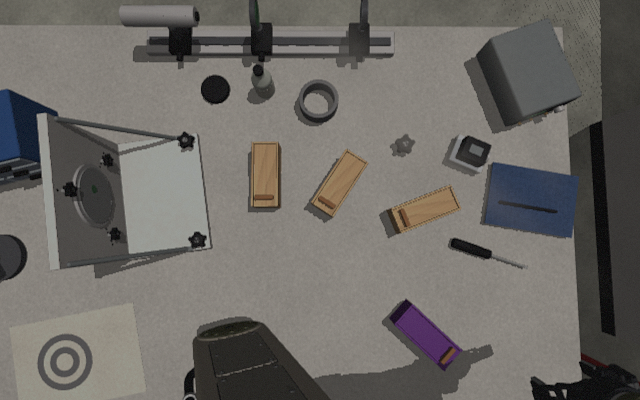

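View pics/wrist0.png

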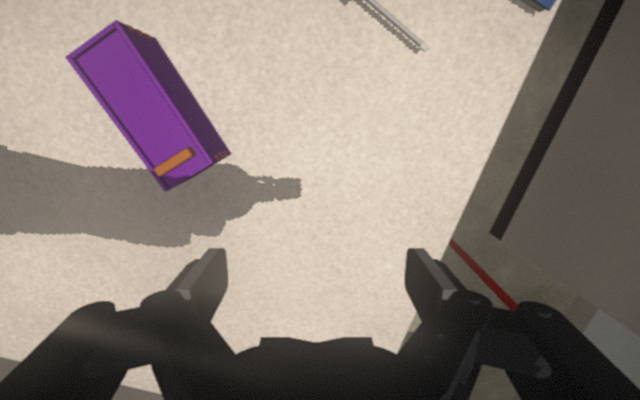

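```bash
cat > h.py <<'E'
import numpy as np,cv2
from scipy.spatial.transform import Rotation as R
from scipy.optimize import minimize
from rig import arm
def rot(q): return R.from_quat([q[1],q[2],q[3],q[0]]).as_matrix()
def cam(c,s=None):
    m=arm.camera_model(c)
    if c=="wrist":
        s=s or arm.sense(); T=np.eye(4);T[:3,:3]=rot(s['tool_rot']);T[:3,3]=s['ee_pos'];T=T@m['mount']
        return m['mtx'],T[:3,:3],T[:3,3]
    return m['mtx'],rot(m['attitude']),np.array(m['xyz'])
def ray(C,px,z):
    K,Rm,t=C;d=Rm@np.linalg.inv(K)@np.array([px[0],px[1],1.]);return t+d*(z-t[2])/d[2]
def proj(C,P):
    K,Rm,t=C;p=(np.atleast_2d(P)-t)@Rm@K.T;return p[:,:2]/p[:,2:]
def boxmask(C,x,y,a,L=.15,W=.062,H=.07):
    c,s=np.cos(a),np.sin(a)
    P=[[x+c*u-s*v,y+s*u+c*v,z] for u in(-L/2,L/2) for v in(-W/2,W/2) for z in(0,H)]
    if H==.07: P+=[[x+c*u-s*v,y+s*u+c*v,.08] for u in(-.06,-.05) for v in(-.021,.021)]
    h=cv2.convexHull((proj(C,P)*16).astype(np.int32))
    m=np.zeros((400,640),np.uint8);cv2.fillConvexPoly(m,h,1,shift=4);return m
def fitbox(items,x0):
    def f(p):
        e=0
        for C,m in items:
            b=boxmask(C,*p)
            b=cv2.GaussianBlur(b.astype(np.float32),(5,5),1);mm=cv2.GaussianBlur(m.astype(np.float32),(5,5),1)
            e+=np.abs(b-mm).sum()/m.sum()
        return e
    r=minimize(f,x0,method='Nelder-Mead',options=dict(initial_simplex=[x0,[x0[0]+.01,x0[1],x0[2]],[x0[0],x0[1]+.01,x0[2]],[x0[0],x0[1],x0[2]+.15]],xatol=1e-4,fatol=1e-4))
    return r.x,r.fun
E
python3 - <<'E'
from h import *
import pickle
arm.camera("top");D={}
for n in ["case_a","lid_a","spot","stand"]:
    pass
o=arm.outline_of("top","case_a")
arm.camera("scene");o2=arm.outline_of("scene","case_a")
for q in o: print("top",q['confidence'],q['location'],q['pixels'].sum(),ray(cam("top"),q['location'],.06))
for q in o2: print("sc",q['confidence'],q['location'],q['pixels'].sum(),ray(cam("scene"),q['location'],.05))
pickle.dump((o,o2),open("o.pkl","wb"))
for c in("top","scene"):
    arm.camera(c)
    for n,z in [("spot",.028),("stand",0)]:
        for q in arm.tip_of(c,n): print(c,n,q['confidence'],q['location'],ray(cam(c),q['location'],z))
E
```

```text
top 0.95 [339.2, 184.9] 1769 [ 0.52887683 -0.17033162  0.06      ]
top 0.77 [428.0, 331.9] 2158 [ 0.19643769 -0.36917702  0.06      ]
top 0.7 [425.1, 211.4] 1860 [ 0.46759824 -0.3686563   0.06      ]
top 0.67 [267.5, 175.4] 2001 [ 0.55079595 -0.00375417  0.06      ]
sc 0.88 [334.9, 217.5] 1617 [ 0.54492206 -0.18518007  0.05      ]
sc 0.8 [271.5, 258.9] 1870 [ 0.48094256 -0.37789026  0.05      ]
sc 0.63 [189.2, 205.1] 1898 [ 0.19498187 -0.37033741  0.05      ]
sc 0.57 [370.5, 175.0] 1669 [ 0.55029895 -0.00382104  0.05      ]
sc 0.37 [206.7, 284.9] 447 [ 0.39545536 -0.51918819  0.05      ]
top spot 0.93 [167.7, 191.3] [0.51664918 0.2387114  0.028     ]
top spot 0.53 [216.5, 89.0] [0.76910314 0.12854026 0.028     ]
top spot 0.17 [317.2, 103.6] [ 0.73314225 -0.11846872  0.028     ]
top stand 0.67 [164.1, 198.2] [0.50254371 0.2578627  0.        ]
scene spot 0.93 [396.6, 125.4] [0.50890787 0.24201896 0.028     ]
scene stand 0.79 [400.6, 130.6] [0.52084649 0.25607339 0.        ]
```

```bash
cat > f.py <<'E'
from h import *
import pickle
o,o2=pickle.load(open("o.pkl","rb"))
T,S=cam("top"),cam("scene")
im=arm.camera("top")[:,:,::-1].copy();im2=arm.camera("scene")[:,:,::-1].copy()
for n,i,j,x0 in [("P",0,0,[.53,-.175,-.6]),("Q",2,1,[.47,-.37,-1.2]),("N",3,3,[.55,-.005,0.])]:
    a=fitbox([(T,o[i]['pixels'])],x0); b=fitbox([(T,o[i]['pixels']),(S,o2[j]['pixels'])],x0)
    print(n,a,b)
    for I,C in((im,T),(im2,S)):
        cs,_=cv2.findContours(boxmask(C,*b[0]),0,1);cv2.drawContours(I,cs,-1,(0,255,0),1)
cv2.imwrite("pics/fit.png",np.vstack([cv2.resize(im[120:250,220:500],None,fx=2,fy=2),cv2.resize(im2[140:305,220:500],None,fx=2,fy=2)]))
arm.camera("top");k=arm.search_frame("top","spot")
E
python3 f.py
```

```text
P (array([ 0.53489662, -0.17089993, -0.57708765]), np.float64(0.04861503674392312)) (array([ 0.53450916, -0.17104203, -0.58543435]), np.float64(0.15370701320806796))
Q (array([ 0.47501705, -0.36906625, -1.20058716]), np.float64(0.07365591397849462)) (array([ 0.47461998, -0.36862636, -1.19548651]), np.float64(0.16280419292255827))
N (array([0.55622553, 0.00289177, 0.01882609]), np.float64(0.034717443524331586)) (array([ 0.55389265,  0.00293955, -0.00109354]), np.float64(0.1325966780990397))
```

View pics/fit.png

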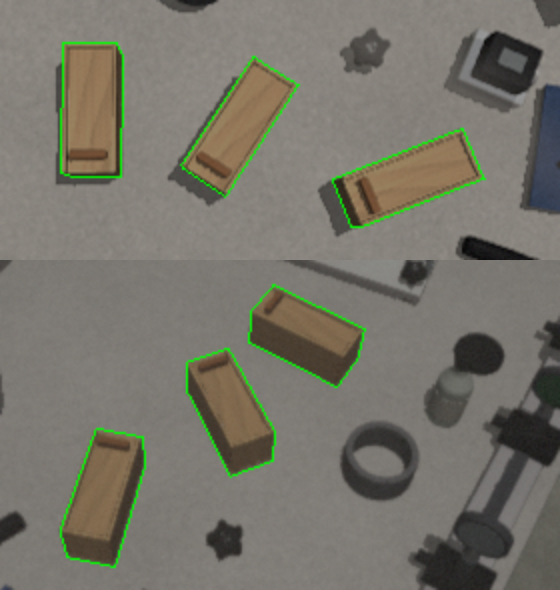

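```bash
cat >> h.py <<'E'
def go(goal,ang=None,s=None):
    """goal TCP xyz; ang = world angle of desired tool x axis (mod pi). prints tool-frame shift(mm) after, and before, roll"""
    s=s or arm.sense();Rm=rot(s['tool_rot']);xa=np.arctan2(Rm[1,0],Rm[0,0])
    d=Rm.T@(np.array(goal)-s['ee_pos'])*1000
    print("tcp",s['ee_pos'].round(4),"x-axis deg",np.degrees(xa).round(2),"down",Rm[:,1].round(3),"q6",s['qpos'][5].round(2))
    print("shift in present axes mm",d.round(1))
    if ang is not None:
        for k in(0,1):
            da=(ang+k*np.pi-xa+np.pi)%(2*np.pi)-np.pi
            # turn about tool y (down) positive = clockwise from above -> -da
            r=-da; Rn=Rm@R.from_rotvec([0,r,0]).as_matrix()
            print("roll deg",np.degrees(r).round(2),"-> q6~",(s['qpos'][5]-0).round(2),"shift after roll",(Rn.T@(np.array(goal)-s['ee_pos'])*1000).round(1))
E
python3 - <<'E'
from h import *
T,S=cam("top"),cam("scene")
k=[ray(T,(186,140),.062),ray(T,(198,240),.062),ray(S,(355,122),.062),ray(S,(427,146),.062)]
print(k)
a=-1.1955;p=np.array([.4746,-.3686])+.008*np.array([np.cos(a),np.sin(a)])
go([*p,.15],a+np.pi/2)
E
```

```text
[array([0.6335172, 0.1872092, 0.062    ]), array([0.40141022, 0.15237346, 0.062     ]), array([0.40609444, 0.14776018, 0.062     ]), array([0.63891355, 0.18013907, 0.062     ])]
tcp [ 0.1687 -0.5498  0.2313] x-axis deg -72.94 down [ 0. -0. -1.] q6 1.43
shift in present axes mm [-75.5  81.3 346.2]
roll deg -94.44 -> q6~ 1.43 shift after roll [351.   81.3  48.4]
roll deg 85.56 -> q6~ 1.43 shift after roll [-351.    81.3  -48.4]
```

Emit:
apply_moves(moves=[0, -9.4, 0, 43.3, 0, 0, -9.4, 0, 43.3, 0, 0, -9.4, 0, 43.3, 0, 0, -9.4, 0, 43.3, 0, 0, -9.4, 0, 43.3, 0, 0, -9.4, 0, 43.3, 0, 0, -9.4, 0, 43.3, 0, 0, -9.7, 0, 43.1, 0, 0, 0, 0, 0, -8.58, 0, 0, 0, 0, -8.58, 0, 0, 0, 0, -8.58, 0, 0, 0, 0, -8.58, 0, 0, 0, 0, -8.58, 0, 0, 0, 0, -8.58, 0, 0, 0, 0, -8.58, 0, 0, 0, 0, -8.58, 0, 0, 0, 0, -8.58, 0, 0, 0, 0, -8.58], squeeze=60)

```text
time_s: 2.65
ee_pos: [0.4775, -0.376, 0.2313]
tool_rot: [-0.702, 0.702, 0.081, -0.081]
wrist_force: [-0.1, -0.1, -0.1]
width: 0.0856
```

Emit:
apply_moves(moves=[0, 0, 20, 0, -8.58, 0, 0, 0, 0, 0, 0, 0, 0, 0, 0])

```text
time_s: 2.95
ee_pos: [0.4772, -0.3756, 0.2111]
tool_rot: [0.695, -0.695, -0.13, 0.131]
wrist_force: [0.4, 0.3, 1.0]
width: 0.0853
```

```bash
python3 - <<'E'
from h import *
a=-1.1955;p=np.array([.4746,-.3686])+.008*np.array([np.cos(a),np.sin(a)])
s=arm.sense();C=cam("wrist",s);im=arm.camera("wrist")
o=arm.outline_of("wrist","case_a")
b=boxmask(C,.4746,-.3686,a);I=im[:,:,::-1].copy()
cs,_=cv2.findContours(b,0,1);cv2.drawContours(I,cs,-1,(0,255,0),1);cv2.imwrite("pics/w1.png",I)
for q in o:print(q['confidence'],q['location'],fitbox([(C,q['pixels'])],[.4746,-.3686,a]))
go([*p,.036],a+np.pi/2)
E
```

```text
0.72 [469.1, 36.0] (array([ 0.8046    , -0.84193333, -0.6455    ]), np.float64(1.0000058215350223))
0.62 [318.4, 172.5] (array([ 0.47306824, -0.3670459 , -1.19336128]), np.float64(0.029215101327023967))
0.61 [55.0, 56.7] (array([ 0.8046    , -0.84193333, -0.6455    ]), np.float64(1.0000623263266404))
tcp [ 0.4777 -0.3762  0.212 ] x-axis deg 21.3 down [ 0.001 -0.001 -1.   ] q6 0.4
shift in present axes mm [ -0.2 176.    0.3]
roll deg -0.2 -> q6~ 0.4 shift after roll [ -0.2 176.    0.3]
roll deg 179.8 -> q6~ 0.4 shift after roll [  0.2 176.   -0.3]
```

View pics/w1.png

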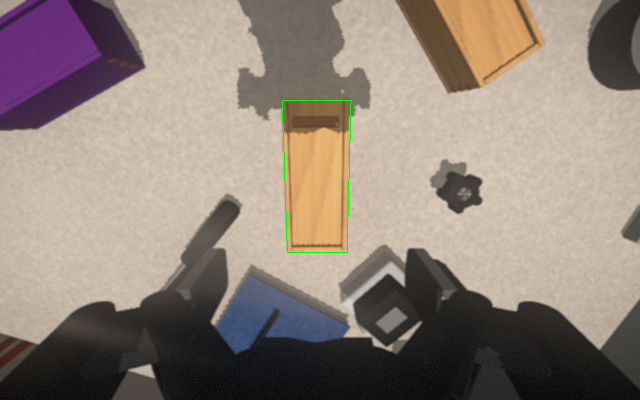

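Emit:
apply_moves(moves=[0, 0, 45, 0, 0, 0, 0, 45, 0, 0, 0, 0, 40, 0, 0, 0, 0, 30, 0, 0, 0, 0, 25, 0, 0, 0, 0, 0, 0, 0, 1, 0, 0, 0, 0, 1, 0, 0, 0, 0, 1, 0, 0, 0, 0, 1, 0, 0, 0, 0, 1, 0, 0, 0, 0, 1, 0, 0, 0, 0], squeeze=60)

```text
time_s: 4.25
ee_pos: [0.4788, -0.3773, 0.0286]
tool_rot: [-0.693, 0.696, 0.132, -0.131]
wrist_force: [0.4, -0.6, 7.5]
width: 0.0615
```

Emit:
apply_moves(moves=[1, 0, -10, 0, 0, 1, 0, -15, 0, 0, 1, 0, -15, 0, 0, 1, 0, 0, 0, 0, 1, 0, 0, 0, 0, 1, 0, 0, 0, 0, 1, 0, 0, 0, 0])

```text
time_s: 4.95
ee_pos: [0.4769, -0.3754, 0.0653]
tool_rot: [0.695, -0.694, -0.131, 0.132]
wrist_force: [0.3, -0.4, -2.2]
width: 0.0611
```

```bash
python3 - <<'E'
from h import *
s=arm.sense();print(s['ee_pos'],s['wrist_force'],s['torque'],s['width'])
a=arm.camera("wrist");b=arm.camera("scene")
cv2.imwrite("pics/l1.png",np.vstack([a,b])[:,:,::-1][::1])
s=arm.sense();print(s['wrist_force'])
E
```

```text
[ 0.47693317 -0.3753995   0.06528572] [ 0.26225625 -0.39409584 -2.15245034] [ 0.0007437  -0.01723741  0.02356476] 0.06112387447713834
[ 0.04935875  1.15812551 -2.56375022]
```

View pics/l1.png

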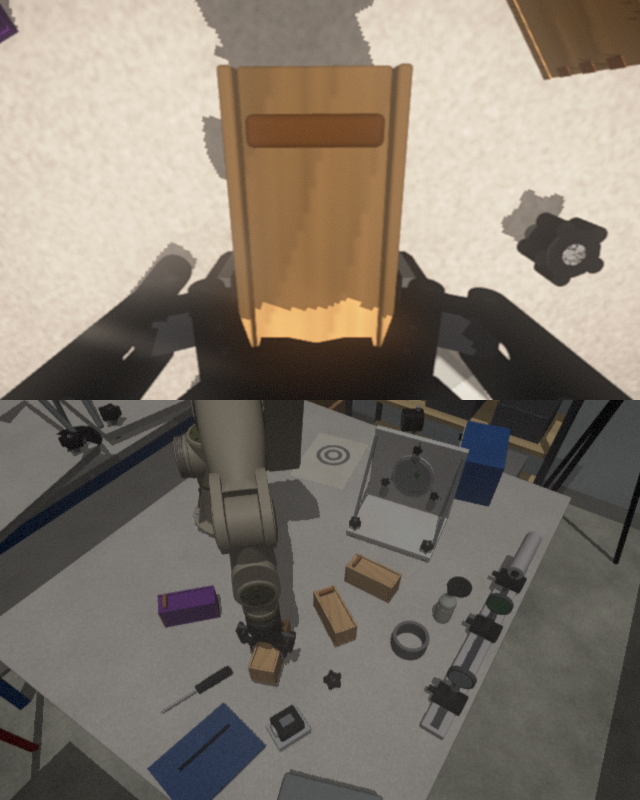

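The first case lifts at about 2.4 N, so it is a light one. I'm setting it back down.

Emit:
apply_moves(moves=[1, 0, 15, 0, 0, 1, 0, 12, 0, 0, 1, 0, 8, 0, 0, 1, 0, 3, 0, 0, 1, 0, 1, 0, 0, 1, 0, 0, 0, 0, 0, 0, 0, 0, 0, 0, 0, 0, 0, 0, 0, 0, 0, 0, 0, 0, 0, 0, 0, 0, 0, 0, -30, 0, 0, 0, 0, -40, 0, 0, 0, 0, -40, 0, 0, 0, 0, -40, 0, 0, 0, 0, -30, 0, 0, 0, 0, 0, 0, 0])

```text
time_s: 6.65
ee_pos: [0.4795, -0.378, 0.2127]
tool_rot: [-0.692, 0.697, 0.133, -0.13]
wrist_force: [1.2, 0.3, -0.8]
width: 0.0854
```

```bash
python3 - <<'E'
from h import *
s=arm.sense();print(s['wrist_force'],s['width'])
C=cam("wrist",s);im=arm.camera("wrist");o=arm.outline_of("wrist","case_a")
for q in o:print(q['confidence'],q['location'],fitbox([(C,q['pixels'])],[.4746,-.3686,-1.1955]))
cv2.imwrite("pics/w2.png",im[:,:,::-1])
a=-.585;p=np.array([.5345,-.1710])+.008*np.array([np.cos(a),np.sin(a)])
go([*p,.2],a+np.pi/2)
E
```

```text
[ 1.23826659  0.2860247  -0.80871403] 0.08544254929001818
0.9 [315.2, 166.3] (array([ 0.47261217, -0.36583611, -1.19215604]), np.float64(0.0331214109926169))
0.82 [471.2, 33.5] (array([ 0.87850947, -0.84292099, -0.46772222]), np.float64(1.0000281041354897))
0.72 [52.3, 55.5] (array([ 0.87850947, -0.84292099, -0.46772222]), np.float64(1.000080410587577))
tcp [ 0.4779 -0.3764  0.2078] x-axis deg 21.44 down [ 0.001 -0.001 -1.   ] q6 0.4
shift in present axes mm [132.4   7.7 163.9]
roll deg -35.04 -> q6~ 0.4 shift after roll [202.5   7.7  58.2]
roll deg 144.96 -> q6~ 0.4 shift after roll [-202.5    7.7  -58.2]
```

View pics/w2.png

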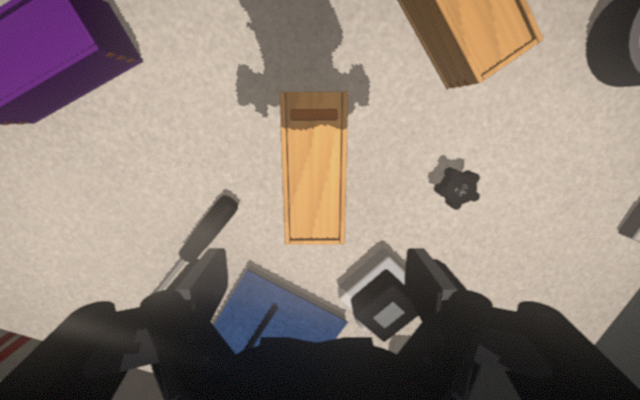

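Case set down shut and upright at (283–345, 92–243). On to the middle case.

Emit:
apply_moves(moves=[0, 26.5, 0, 32.8, 0, 0, 26.5, 0, 32.8, 0, 0, 26.5, 0, 32.8, 0, 0, 26.5, 0, 32.8, 0, 0, 26.4, 0, 32.7, 0, 0, 0, 0, 0, -7, 0, 0, 0, 0, -7, 0, 0, 0, 0, -7, 0, 0, 0, 0, -7, 0, 0, 0, 0, -7, 0, 0, 0, 0, 0, 0, 0, 0, 0, 0])

```text
time_s: 7.95
ee_pos: [0.5402, -0.1747, 0.2058]
tool_rot: [0.624, -0.623, -0.333, 0.334]
wrist_force: [0.8, 0.7, -0.2]
width: 0.0853
```

```bash
cat > w.py <<'E'
from h import *
import sys
x,y,a,z=map(float,sys.argv[1:5])
s=arm.sense();C=cam("wrist",s);im=arm.camera("wrist");o=arm.outline_of("wrist","case_a")
best=None
for q in o:
    r=fitbox([(C,q['pixels'])],[x,y,a])
    if r[1]<.3: print(q['confidence'],q['location'],r); best=best if best and best[1]<r[1] else r
cv2.imwrite(sys.argv[5],im[:,:,::-1])
if best is not None:
  x,y,a=best[0]
else: print("no fit")
go([x+.008*np.cos(a),y+.008*np.sin(a),z],a+np.pi/2)
E
python3 w.py .5345 -.171 -.585 .026 pics/w3.png
```

```text
0.65 [315.1, 171.1] (array([ 0.53445305, -0.17026732, -0.57119245]), np.float64(0.02630011909487892))
tcp [ 0.5405 -0.1749  0.2064] x-axis deg 56.33 down [-0.001  0.001 -1.   ] q6 0.13
shift in present axes mm [  0.7 180.4  -0.7]
roll deg -0.95 -> q6~ 0.13 shift after roll [  0.7 180.4  -0.7]
roll deg 179.05 -> q6~ 0.13 shift after roll [ -0.7 180.4   0.7]
```

View pics/w3.png

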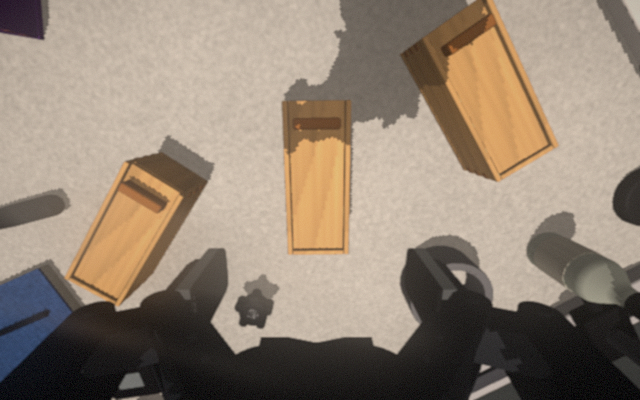

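Aligned: the case runs from (284,100) to (349,254), centred between the fingers. Going down, gripping and lifting.

Emit:
apply_moves(moves=[0, 0.5, 45, -0.5, -0.7, 0, 0, 45, 0, 0, 0, 0, 40, 0, 0, 0, 0, 30, 0, 0, 0, 0, 20, 0, 0, 0, 0, 0, 0, 0, 1, 0, 0, 0, 0, 1, 0, 0, 0, 0, 1, 0, 0, 0, 0, 1, 0, 0, 0, 0, 1, 0, 0, 0, 0, 1, 0, 0, 0, 0, 1, 0, -10, 0, 0, 1, 0, -15, 0, 0, 1, 0, -15, 0, 0, 1, 0, 0, 0, 0])

```text
time_s: 9.65
ee_pos: [0.5427, -0.1755, 0.0694]
tool_rot: [-0.62, 0.622, 0.339, -0.338]
wrist_force: [0.4, -0.9, -3.0]
width: 0.0617
```

Emit:
apply_moves(moves=[1, 0, 0, 0, 0, 1, 0, 0, 0, 0, 1, 0, 0, 0, 0])

```text
time_s: 9.95
ee_pos: [0.5408, -0.1745, 0.0663]
tool_rot: [0.622, -0.62, -0.338, 0.339]
wrist_force: [-1.1, 0.4, -3.5]
width: 0.061
```

```bash
python3 - <<'E'
from h import *
s=arm.sense();print(s['ee_pos'],s['wrist_force'],s['torque'],s['width'])
a=arm.camera("wrist");s=arm.sense();print(s['wrist_force']);b=arm.camera("scene")
cv2.imwrite("pics/l2.png",np.vstack([a[:,100:540],b[80:330,200:640]])[:,:,::-1][::1])
s=arm.sense();print(s['wrist_force'])
E
```

```text
[ 0.54080292 -0.17454779  0.06630524] [-1.10296624  0.4111331  -3.46175156] [-0.06128425 -0.00217253  0.02524016] 0.06101139318482718
[ 0.30478736  0.37847258 -2.69746824]
[ 0.05914507  0.83089937 -2.08063119]
```

View pics/l2.png

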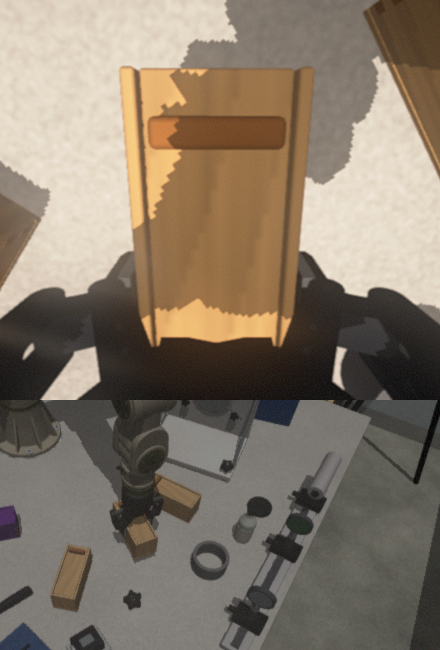

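Light too, about 2.8 N. Setting it down, then the third case.

Emit:
apply_moves(moves=[1, 0, 15, 0, 0, 1, 0, 12, 0, 0, 1, 0, 8, 0, 0, 1, 0, 3, 0, 0, 1, 0, 1, 0, 0, 1, 0, 0, 0, 0, 0, 0, 0, 0, 0, 0, 0, 0, 0, 0, 0, 0, 0, 0, 0, 0, 0, 0, 0, 0, 0, 0, -30, 0, 0, 0, 0, -40, 0, 0, 0, 0, -40, 0, 0, 0, 0, -40, 0, 0, 0, 0, -30, 0, 0, 0, 0, 0, 0, 0])

```text
time_s: 11.65
ee_pos: [0.5441, -0.1761, 0.2135]
tool_rot: [-0.618, 0.624, 0.34, -0.336]
wrist_force: [0.4, -0.8, -0.6]
width: 0.0851
```

```bash
python3 w.py .5345 -.171 -.585 .026 pics/w4.png; python3 - <<'E'
from h import *
go([.564,.003,.2],np.pi/2)
E
```

```text
0.55 [314.6, 162.9] (array([ 0.53262988, -0.16913054, -0.57620999]), np.float64(0.030337426478175628))
tcp [ 0.542  -0.1751  0.2089] x-axis deg 57.14 down [ 0.002 -0.001 -1.   ] q6 0.12
shift in present axes mm [-1.000e-01  1.829e+02  3.500e+00]
roll deg 0.16 -> q6~ 0.12 shift after roll [-1.000e-01  1.829e+02  3.500e+00]
roll deg -179.84 -> q6~ 0.12 shift after roll [ 1.000e-01  1.829e+02 -3.500e+00]
tcp [ 0.542  -0.1751  0.2089] x-axis deg 57.14 down [ 0.002 -0.001 -1.   ] q6 0.12
shift in present axes mm [161.5   8.7  78.2]
roll deg -32.86 -> q6~ 0.12 shift after roll [178.1   8.7 -22. ]
roll deg 147.14 -> q6~ 0.12 shift after roll [-178.1    8.7   22. ]
```

View pics/w4.png

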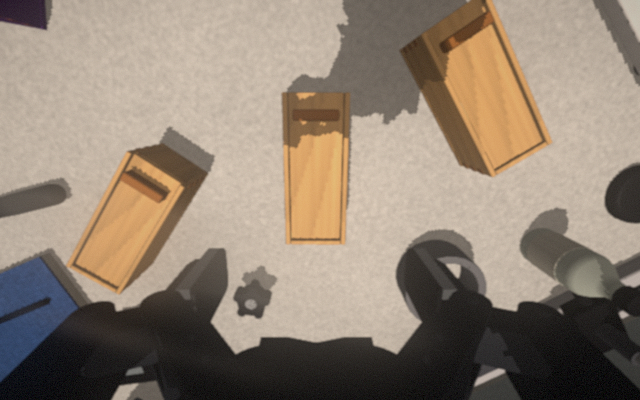

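The middle case is back down and shut at (284–349, 92–243). Moving to the third.

Emit:
apply_moves(moves=[0, 32.3, 0, 15.6, 0, 0, 32.3, 0, 15.6, 0, 0, 32.3, 0, 15.6, 0, 0, 32.3, 0, 15.7, 0, 0, 32.3, 0, 15.7, 0, 0, 0, 0, 0, -8.2, 0, 0, 0, 0, -8.2, 0, 0, 0, 0, -8.2, 0, 0, 0, 0, -8.2, 0, 0, 0, 0, 0, 0, 0, 0, 0, 0])

```text
time_s: 12.85
ee_pos: [0.5627, 0.0033, 0.2068]
tool_rot: [0.502, -0.5, -0.498, 0.499]
wrist_force: [-0.1, 0.1, 0.1]
width: 0.0856
```

```bash
python3 w.py .555 .003 0 .026 pics/w5.png
```

```text
0.92 [314.4, 173.6] (array([ 0.55434669,  0.00356207, -0.00293088]), np.float64(0.0333266210229561))
tcp [0.5631 0.0032 0.2075] x-axis deg 89.8 down [-0.001  0.    -1.   ] q6 -0.13
shift in present axes mm [  0.3 181.5   0.5]
roll deg -0.03 -> q6~ -0.13 shift after roll [  0.3 181.5   0.5]
roll deg 179.97 -> q6~ -0.13 shift after roll [ -0.3 181.5  -0.5]
```

View pics/w5.png

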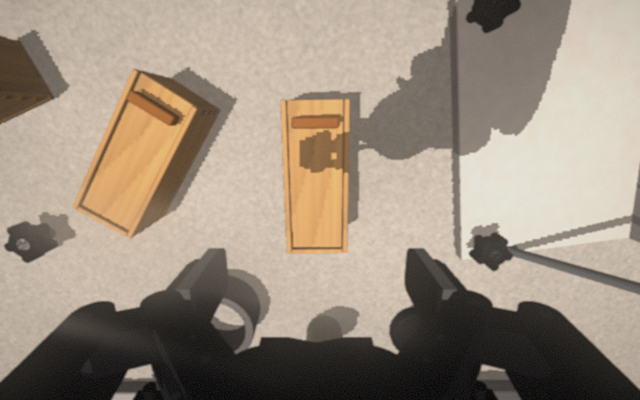

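Emit:
apply_moves(moves=[0, 0, 45, 0, 0, 0, 0, 45, 0, 0, 0, 0, 40, 0, 0, 0, 0, 30, 0, 0, 0, 0, 21, 0, 0, 0, 0, 0, 0, 0, 1, 0, 0, 0, 0, 1, 0, 0, 0, 0, 1, 0, 0, 0, 0, 1, 0, 0, 0, 0, 1, 0, 0, 0, 0, 1, 0, 0, 0, 0, 1, 0, -10, 0, 0, 1, 0, -15, 0, 0, 1, 0, -15, 0, 0, 1, 0, 0, 0, 0], squeeze=80)

```text
time_s: 14.55
ee_pos: [0.5642, 0.003, 0.0688]
tool_rot: [-0.5, 0.501, 0.5, -0.499]
wrist_force: [0.8, -0.5, -7.5]
width: 0.061
```

Emit:
apply_moves(moves=[1, 0, 0, 0, 0, 1, 0, 0, 0, 0, 1, 0, 0, 0, 0])

```text
time_s: 14.85
ee_pos: [0.5624, 0.0033, 0.0661]
tool_rot: [0.501, -0.5, -0.499, 0.5]
wrist_force: [1.2, 0.6, -7.1]
width: 0.0614
```

```bash
python3 - <<'E'
from h import *
s=arm.sense();print(s['ee_pos'],s['wrist_force'],s['torque'],s['width'])
a=arm.camera("wrist");s=arm.sense();print(s['wrist_force']);b=arm.camera("scene")
cv2.imwrite("pics/l3.png",np.vstack([a[:,100:540],b[80:330,200:640]])[:,:,::-1][::1])
s=arm.sense();print(s['wrist_force'])
E
```

```text
[0.56244577 0.00332843 0.06611389] [ 1.18492211  0.59971458 -7.135963  ] [0.00173512 0.00246172 0.00461026] 0.061438343370702364
[-5.33689149e-03  2.61760533e-01 -6.76888433e+00]
[ 0.27880215 -0.35607226 -7.22511932]
```

View pics/l3.png

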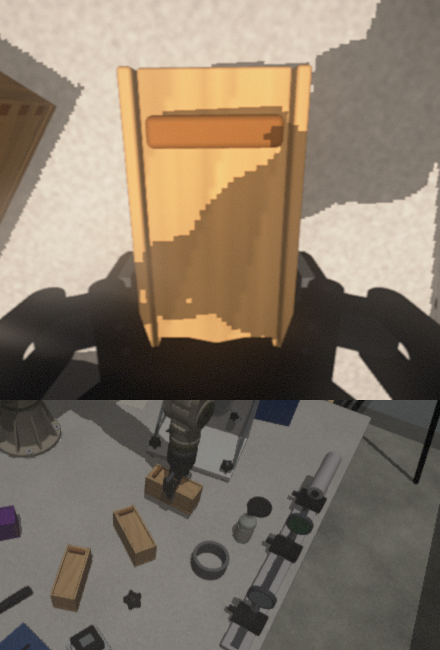

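About 7 N, so this is the heavy case. Setting it down, releasing, then shutting the fingers for the lid push.

Emit:
apply_moves(moves=[1, 0, 15, 0, 0, 1, 0, 12, 0, 0, 1, 0, 8, 0, 0, 1, 0, 3, 0, 0, 1, 0, 1, 0, 0, 1, 0, 0, 0, 0, 0, 0, 0, 0, 0, 0, 0, 0, 0, 0, 0, 0, 0, 0, 0, 0, 0, 0, 0, 0, 0, 0, -30, 0, 0, 0, 0, -40, 0, 0, 0, 0, -40, 0, 0, 0, 0, -40, 0, 0, 0, 0, -30, 0, 0, 0, 0, 0, 0, 0])

```text
time_s: 16.55
ee_pos: [0.5664, 0.0028, 0.2136]
tool_rot: [-0.498, 0.503, 0.502, -0.498]
wrist_force: [1.4, 0.1, -0.2]
width: 0.0855
```

```bash
python3 w.py .555 .003 0 .026 pics/w6.png; python3 - <<'E'
from h import *
C=cam("top");im=arm.camera("top")
for q in arm.outline_of("top","case_a"):
    if abs(q['location'][0]-265)<15: print(q['location'],fitbox([(C,q['pixels'])],[.555,.003,0]))
E
```

```text
0.98 [314.0, 162.2] (array([0.55332623, 0.00317847, 0.00566684]), np.float64(0.028576001675256073))
tcp [0.5641 0.0031 0.209 ] x-axis deg 89.94 down [ 0.002 -0.    -1.   ] q6 -0.14
shift in present axes mm [  0.2 183.    3.1]
roll deg -0.38 -> q6~ -0.14 shift after roll [  0.2 183.    3.1]
roll deg 179.62 -> q6~ -0.14 shift after roll [ -0.2 183.   -3.1]
[265.8, 184.2] (array([0.54860771, 0.00379895, 0.00350591]), np.float64(0.4595744680851064))
```

View pics/w6.png

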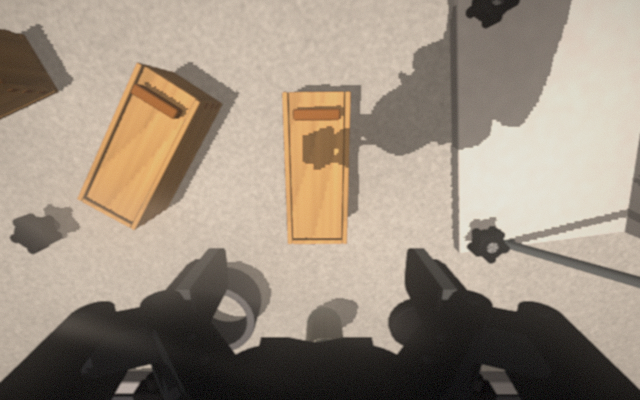

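Emit:
apply_moves(moves=[1, 0, 40, 39, 0, 1, 0, 40, 0, 0, 1, 0, 20, 0, 0, 1, 0, 0, 0, 0, 1, 0, 0, 0, 0, 1, 0, 0, 0, 0, 1, 0, 0, 0, 0], squeeze=30)

```text
time_s: 17.45
ee_pos: [0.5298, 0.0031, 0.1138]
tool_rot: [-0.499, 0.501, 0.5, -0.499]
wrist_force: [-0.2, 0.7, 0.8]
width: 0.0002
```

```bash
python3 - <<'E'
from h import *
go([.526,.0035,.073],np.pi/2); print(arm.sense()['width'])
a=arm.camera("wrist");cv2.imwrite("pics/w7.png",a[:,:,::-1])
E
```

```text
tcp [0.5298 0.0031 0.1138] x-axis deg 89.95 down [ 0.002 -0.    -1.   ] q6 -0.14
shift in present axes mm [ 0.4 40.8  3.9]
roll deg -0.05 -> q6~ -0.14 shift after roll [ 0.4 40.8  3.9]
roll deg 179.95 -> q6~ -0.14 shift after roll [-0.4 40.8 -3.9]
0.00023948861074979478
```

View pics/w7.png

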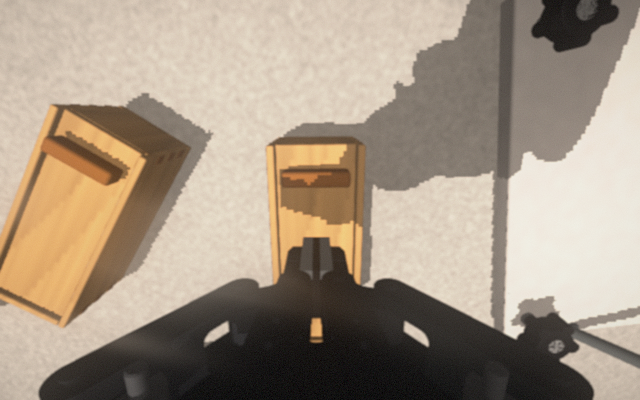

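Fingers are shut at (317,250), behind the rib at (315,178). Lowering, then pushing.

Emit:
apply_moves(moves=[1, 0, 25, 2, 0, 1, 0, 15, 0, 0, 1, 0, 0, 0, 0, 1, 0, 0, 0, 0, 1, 0, 0, 5, 0, 1, 0, 0, 5, 0, 1, 0, 0, 5, 0, 1, 0, 0, 5, 0, 1, 0, 0, 5, 0, 1, 0, 0, 5, 0])

```text
time_s: 18.5
ee_pos: [0.4963, 0.0032, 0.0727]
tool_rot: [-0.5, 0.5, 0.5, -0.5]
wrist_force: [0.6, 0.9, -0.2]
width: -0.0002
```

```bash
python3 - <<'E'
from h import *
s=arm.sense();print(s['ee_pos'],s['wrist_force'])
a=arm.camera("wrist");b=arm.camera("scene")
cv2.imwrite("pics/w8.png",np.vstack([a[:,100:540],b[80:330,200:640]])[:,:,::-1])
E
```

```text
[0.49632743 0.00319687 0.0727146 ] [ 0.57926315  0.85066328 -0.20293658]
```

View pics/w8.png

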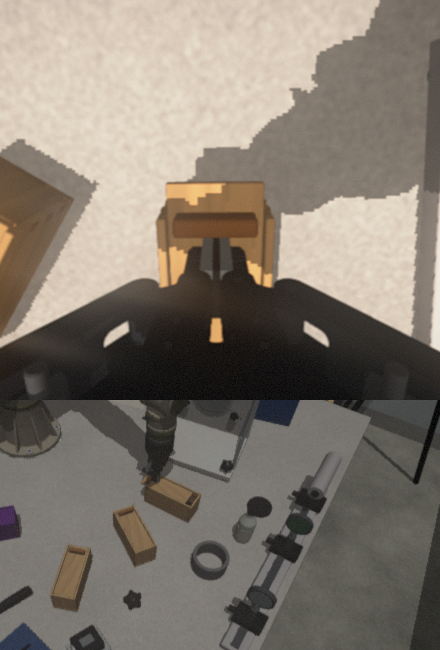

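Emit:
apply_moves(moves=[1, 0, 0, 7, 0, 1, 0, 0, 7, 0, 1, 0, 0, 7, 0, 1, 0, 0, 7, 0, 1, 0, 0, 7, 0, 1, 0, 0, 7, 0, 1, 0, 0, 7, 0, 1, 0, 0, 7, 0, 1, 0, 0, 7, 0, 1, 0, 0, 7, 0, 1, 0, 0, 5, 0, 1, 0, 0, 3, 0, 1, 0, 0, 0, 0])

```text
time_s: 19.9
ee_pos: [0.418, 0.0035, 0.0724]
tool_rot: [0.5, -0.5, -0.5, 0.5]
wrist_force: [-0.3, 0.2, -0.2]
width: -0.0001
```

```bash
python3 - <<'E'
from h import *
s=arm.sense();print(s['ee_pos'],s['wrist_force'])
a=arm.camera("top");b=arm.camera("scene")
cv2.imwrite("pics/w9.png",np.vstack([cv2.resize(a[100:300,180:400],None,fx=2,fy=2),cv2.resize(b[140:265,300:520],None,fx=2,fy=2)])[:,:,::-1])
E
```

```text
[0.41795574 0.00349605 0.07243705] [-0.25647271  0.23200219 -0.18159112]
```

View pics/w9.png

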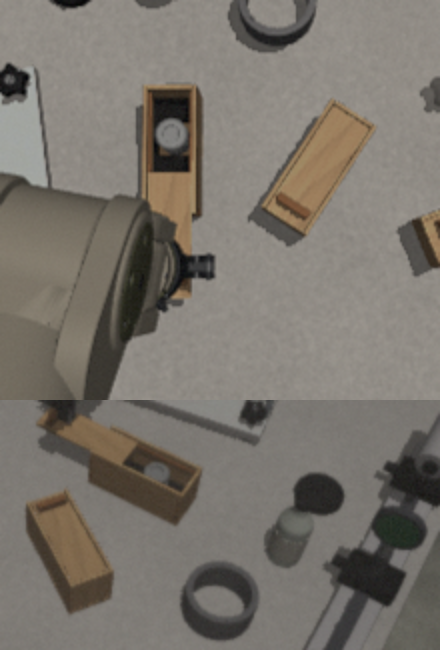

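```bash
python3 - <<'E'
from h import *
T=cam("top")
for p,z in [((265,186),.066),((265.5,166.5),.056),((266,166.5),.056)]:print(ray(T,p,z))
# inner well far edge
print(ray(T,(265,144),.07))
E
```

```text
[0.52526724 0.00083439 0.066     ]
[0.57238172 0.00175686 0.056     ]
[0.57238423 0.00058869 0.056     ]
[0.6226497  0.00167007 0.07      ]
```

Emit:
apply_moves(moves=[1, 0, 0, 4, 0, 1, 0, 0, 2, 0, 1, 0, 0, 0, 0, 1, 0, 0, -5, 0, 1, 0, -30, -10, 0, 1, 0, -40, 0, 0, 1, 0, -40, 0, 0, 0.3, 0, -30, -35, 0, 0.3, 0, 0, -35, 0, 0.3, 0, 0, 0, 0, 0.3, 0, 0, 0, 0], squeeze=60)

```text
time_s: 21.1
ee_pos: [0.4975, 0.0034, 0.2117]
tool_rot: [0.501, -0.5, -0.499, 0.5]
wrist_force: [0.0, -0.3, 0.9]
width: 0.0583
```

```bash
python3 - <<'E'
from h import *
s=arm.sense();print(s['width'],s['wrist_force'])
C=cam("wrist",s);a=arm.camera("wrist");cv2.imwrite("pics/w10.png",a[:,:,::-1])
go([.574,.0035,.2],0)
T=cam("top");t=arm.camera("top");cv2.imwrite("pics/t10.png",cv2.resize(t[100:300,180:400],None,fx=2,fy=2)[:,:,::-1])
E
```

```text
0.05827528786586564 [ 0.03097487 -0.30692999  0.87200576]
tcp [0.4966 0.0035 0.2115] x-axis deg 89.95 down [-0.003  0.    -1.   ] q6 -0.15
shift in present axes mm [  0.1  11.3 -77.4]
roll deg 89.95 -> q6~ -0.15 shift after roll [77.4 11.3  0. ]
roll deg -90.05 -> q6~ -0.15 shift after roll [-77.4  11.3  -0. ]
```

View pics/w10.png

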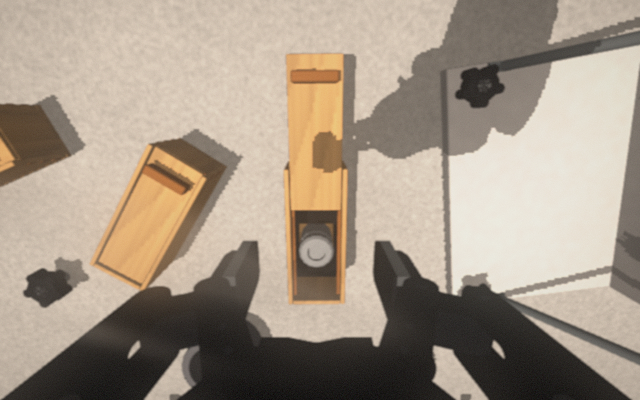

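View pics/t10.png

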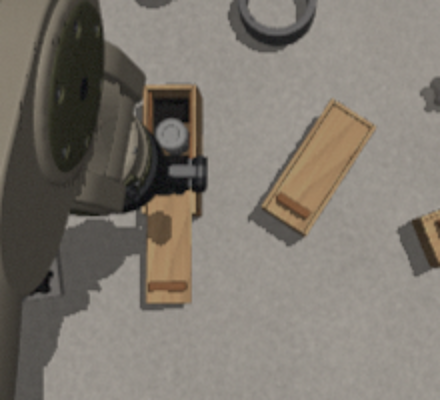

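```bash
python3 - <<'E'
from h import *
s=arm.sense();C=cam("wrist",s)
print("lid edge",ray(C,(317,211),.066),"weight top",ray(C,(316,250),.056),"far wall",ray(C,(317,290),.066), ray(C,(317,302),.07))
arm.camera("wrist")
for q in arm.tip_of("wrist","seat_a"):print(q['confidence'],q['location'],ray(C,q['location'],.006))
arm.camera("scene")
for q in arm.tip_of("scene","seat_a"):print(q['confidence'],q['location'],ray(cam("scene"),q['location'],.006))
E
```

```text
lid edge [0.52016907 0.00524044 0.066     ] weight top [0.56807363 0.00422716 0.056     ] far wall [0.61119702 0.00529297 0.066     ] [0.62356987 0.00528091 0.07      ]
0.6 [315.7, 235.7] [0.57229896 0.00392918 0.006     ]
0.74 [198.0, 211.1] [ 0.1986889 -0.354478   0.006    ]
0.73 [337.4, 226.1] [ 0.55089837 -0.17950015  0.006     ]
0.68 [268.4, 269.0] [ 0.47413331 -0.38849339  0.006     ]
0.65 [374.3, 182.3] [0.55881969 0.0122863  0.006     ]
```

Emit:
apply_moves(moves=[0.3, 0, 0, -38, 0, 0.3, 0, 0, -37.4, 0, 0.3, 0, 0, 0, -8.2, 0.3, 0, 0, 0, -8.2, 0.3, 0, 0, 0, -8.2, 0.3, 0, 0, 0, -8.2, 0.3, 0, 0, 0, -8.2, 0.3, 0, 0, 0, -8.2, 0.3, 0, 0, 0, -8.2, 0.3, 0, 0, 0, -8.2, 0.3, 0, 0, 0, -8.2, 0.3, 0, 0, 0, -8.2, 0.3, 0, 40, 0, -8.05, 0.3, 0, 0, 0, 0, 0.3, 0, 0, 0, 0])

```text
time_s: 22.9
ee_pos: [0.5718, 0.0033, 0.1722]
tool_rot: [-0.002, 0.0, 0.707, -0.707]
wrist_force: [0.8, -0.0, 0.2]
width: 0.0597
```

```bash
python3 - <<'E'
from h import *
s=arm.sense();C=cam("wrist",s);print(s['width'])
a=arm.camera("wrist");I=a[:,:,::-1].copy()
cv2.imwrite("pics/w11.png",I)
g=cv2.cvtColor(a,cv2.COLOR_RGB2GRAY)
go([.572,.0035,.022],0)
print(proj(C,[.572,.0035,.056]))
E
```

```text
0.05971819359288715
tcp [0.5729 0.0032 0.1734] x-axis deg 179.83 down [ 0. -0. -1.] q6 -1.7
shift in present axes mm [  0.9 151.4  -0.3]
roll deg 179.83 -> q6~ -1.7 shift after roll [ -0.9 151.4   0.3]
roll deg -0.17 -> q6~ -1.7 shift after roll [  0.9 151.4  -0.3]
[[314.45774993 194.35967835]]
```

View pics/w11.png

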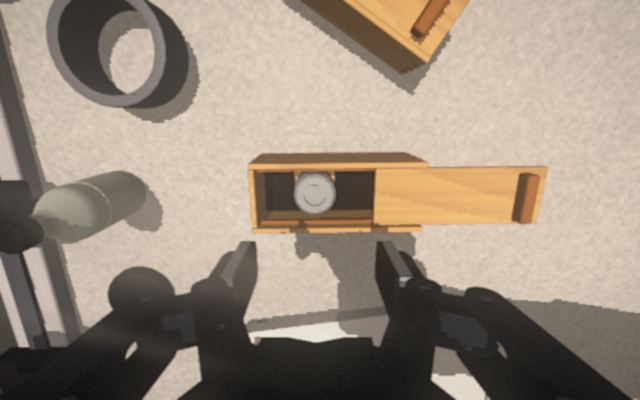

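The weight's top is at (315,193), which matches the prediction. Descending.

Emit:
apply_moves(moves=[0.3, 0, 35, 0, 0, 0.3, 0, 30, 0, 0, 0.3, 0, 25, 0, 0, 0.3, 0, 0, 0, 0])

```text
time_s: 23.35
ee_pos: [0.5714, 0.0034, 0.0808]
tool_rot: [-0.002, -0.001, 0.707, -0.707]
wrist_force: [0.2, -0.5, 0.3]
width: 0.0597
```

```bash
python3 - <<'E'
from h import *
s=arm.sense();C=cam("wrist",s);print(s['width'],s['wrist_force'])
a=arm.camera("wrist");b=arm.camera("scene")
cv2.imwrite("pics/w12.png",np.vstack([a[:,100:540],cv2.resize(b[140:240,320:496],None,fx=2.5,fy=2)])[:,:,::-1])
go([.572,.0035,.022],0)
E
```

```text
0.05970705394313279 [ 0.24682904 -0.46750163  0.33851062]
tcp [0.5738 0.0031 0.084 ] x-axis deg 179.93 down [ 0.001 -0.    -1.   ] q6 -1.7
shift in present axes mm [ 1.8 62.  -0.4]
roll deg 179.93 -> q6~ -1.7 shift after roll [-1.8 62.   0.4]
roll deg -0.07 -> q6~ -1.7 shift after roll [ 1.8 62.  -0.4]
```

View pics/w12.png

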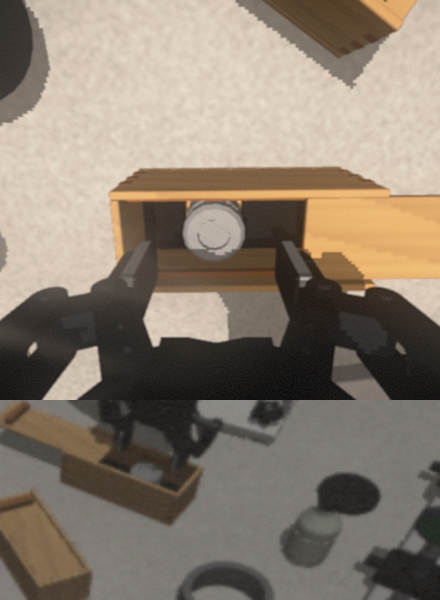

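Emit:
apply_moves(moves=[0.38, 0, 10, 0, 0, 0.38, 0, 10, 0, 0, 0.38, 0, 10, 0, 0, 0.38, 0, 10, 0, 0, 0.38, 0, 0, 0, 0])

```text
time_s: 23.95
ee_pos: [0.5715, 0.0034, 0.0406]
tool_rot: [-0.001, -0.001, 0.707, -0.707]
wrist_force: [0.5, 0.4, -0.6]
width: 0.0529
```

```bash
python3 - <<'E'
from h import *
s=arm.sense();C=cam("wrist",s);print(s['width'],s['wrist_force'])
a=arm.camera("wrist");b=arm.camera("scene")
cv2.imwrite("pics/w13.png",np.vstack([a[:,100:540],cv2.resize(b[140:240,320:496],None,fx=2.5,fy=2)])[:,:,::-1])
go([.572,.0035,.022],0)
E
```

```text
0.052933382341480685 [ 0.49548147  0.38142287 -0.59690202]
tcp [0.5725 0.0032 0.042 ] x-axis deg 179.99 down [-0.001  0.    -1.   ] q6 -1.71
shift in present axes mm [ 0.5 20.  -0.3]
roll deg 179.99 -> q6~ -1.71 shift after roll [-0.5 20.   0.3]
roll deg -0.01 -> q6~ -1.71 shift after roll [ 0.5 20.  -0.3]
```

View pics/w13.png

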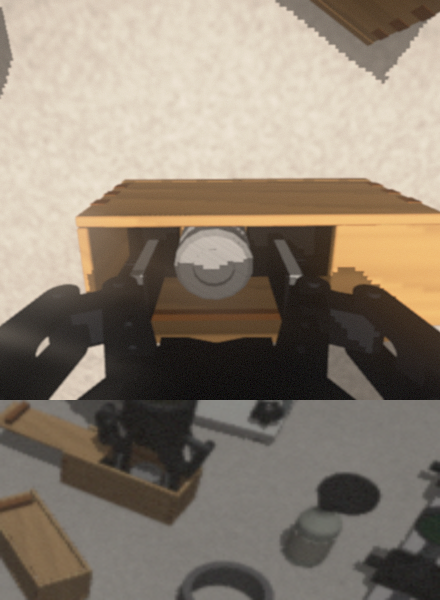

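Emit:
apply_moves(moves=[0.38, 0, 4, 0, 0, 0.38, 0, 4, 0, 0, 0.38, 0, 0, 0, 0])

```text
time_s: 24.35
ee_pos: [0.5726, 0.0032, 0.034]
tool_rot: [-0.0, -0.0, 0.707, -0.707]
wrist_force: [-1.3, -0.4, -0.2]
width: 0.0528
```

Emit:
apply_moves(moves=[0.38, 0, 4, 0, 0, 0.38, 0, 2, 0, 0, 0.38, 0, 0, 0, 0])

```text
time_s: 24.65
ee_pos: [0.5727, 0.0032, 0.0281]
tool_rot: [-0.0, -0.0, 0.707, -0.707]
wrist_force: [0.5, -0.3, 0.1]
width: 0.0527
```

No contact. Gripping the weight.

Emit:
apply_moves(moves=[1, 0, 0, 0, 0, 1, 0, 0, 0, 0, 1, 0, 0, 0, 0, 1, 0, 0, 0, 0, 1, 0, 0, 0, 0], squeeze=60)

```text
time_s: 25.15
ee_pos: [0.573, 0.0032, 0.0288]
tool_rot: [-0.0, -0.0, -0.707, 0.707]
wrist_force: [-1.2, 0.0, 3.0]
width: 0.0366
```

Emit:
apply_moves(moves=[1, 0, -6, 0, 0, 1, 0, -10, 0, 0, 1, 0, -20, 0, 0, 1, 0, -25, 0, 0, 1, 0, -30, 0, 0, 1, 0, -30, 0, 0, 1, 0, 0, 0, 0, 1, 0, 0, 0, 0])

```text
time_s: 25.95
ee_pos: [0.5732, 0.0032, 0.1497]
tool_rot: [-0.0, -0.0, -0.707, 0.707]
wrist_force: [-0.7, -0.6, -6.2]
width: 0.0363
```

```bash
python3 - <<'E'
from h import *
s=arm.sense();print(s['width'],s['wrist_force'])
a=arm.camera("wrist");b=arm.camera("scene")
cv2.imwrite("pics/w14.png",np.vstack([a[:,100:540],b[20:270,200:640]])[:,:,::-1])
C=cam("top");c=arm.camera("top")
q=arm.tip_of("top","spot")[0];print(q['location'],ray(C,q['location'],.028))
cv2.imwrite("pics/t14.png",cv2.resize(c[90:290,20:340],None,fx=2,fy=2)[:,:,::-1])
E
```

```text
0.036323033507879084 [-0.71840491 -0.55871988 -6.18524972]Traceback (most recent call last):
  File "<stdin>", line 6, in <module>
IndexError: list index out of range
```

View pics/w14.png

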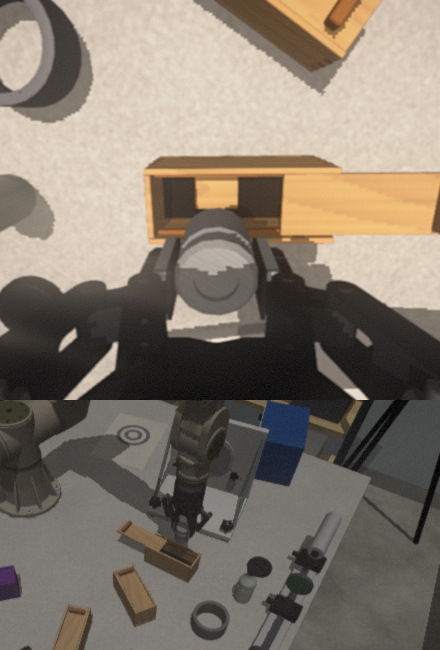

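The weight is in hand: about 4–6 N, width 36 mm, and it looks upright. Moving towards the spot, stopping short to check clearance.

Emit:
apply_moves(moves=[1, 10, -10, -25, 0, 1, 10, -10, -25, 0, 1, 10, 0, -25, 0, 1, 10, 0, -25, 0, 1, 10, 0, -25, 0, 1, 10, 0, -25, 0, 1, 0, 0, -20, 0, 1, 0, 0, 0, -8.2, 1, 0, 0, 0, 0, 1, 0, 0, 0, 0])

```text
time_s: 27.15
ee_pos: [0.5124, 0.173, 0.1685]
tool_rot: [-0.049, 0.05, -0.705, 0.706]
wrist_force: [0.2, -0.7, -5.2]
width: 0.0357
```

```bash
python3 - <<'E'
from h import *
s=arm.sense();print(s['width'],s['wrist_force'])
a=arm.camera("wrist");b=arm.camera("scene")
cv2.imwrite("pics/w15.png",np.vstack([a[:,100:540],cv2.resize(b[0:160,300:520],None,fx=2,fy=2)])[:,:,::-1])
c=arm.camera("top")
cv2.imwrite("pics/t15.png",cv2.resize(c[60:320,0:340],None,fx=2,fy=2)[:,:,::-1])
go([.512,.233,.052],np.radians(8.2))
E
```

```text
0.035665003059541144 [ 0.16036978 -0.67550578 -5.20061771]
tcp [0.5129 0.1727 0.1691] x-axis deg -171.95 down [-0.001 -0.    -1.   ] q6 -1.53
shift in present axes mm [ -7.7 117.1 -59.9]
roll deg 179.85 -> q6~ -1.53 shift after roll [  7.8 117.1  59.9]
roll deg -0.15 -> q6~ -1.53 shift after roll [ -7.8 117.1 -59.9]
```

View pics/w15.png

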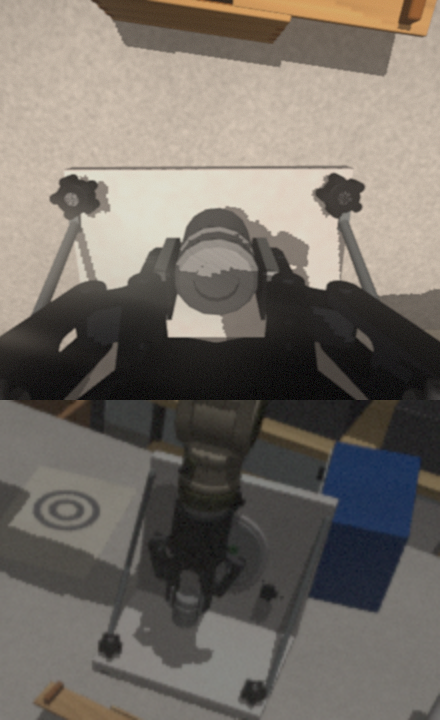

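View pics/t15.png

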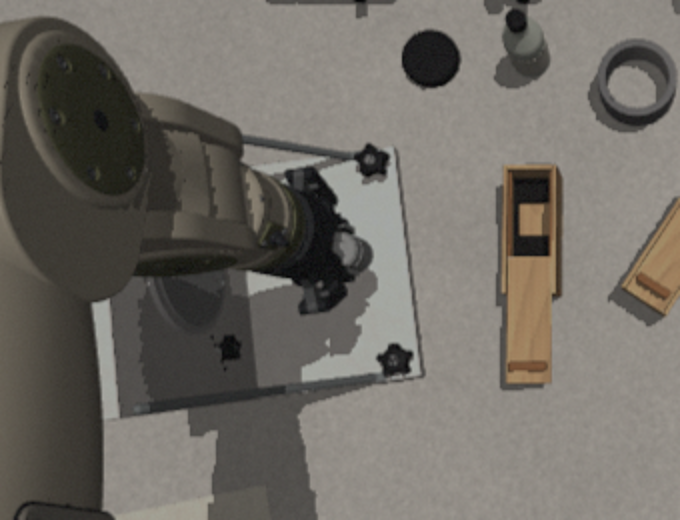

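Emit:
apply_moves(moves=[1, -2, 0, -15, 0, 1, -2, 0, -15, 0, 1, -2, 0, -15, 0, 1, -2, 0, -13, 0, 1, 0, 0, 0, 0, 1, 0, 0, 0, 0])

```text
time_s: 27.9
ee_pos: [0.5124, 0.2325, 0.1693]
tool_rot: [-0.051, 0.051, -0.705, 0.705]
wrist_force: [-0.1, -0.7, -4.2]
width: 0.0361
```

```bash
python3 - <<'E'
from h import *
s=arm.sense();print(s['width'],s['wrist_force'],s['effort'].round(1))
a=arm.camera("wrist");b=arm.camera("scene")
cv2.imwrite("pics/w16.png",np.vstack([a[:,100:540],cv2.resize(b[0:160,300:520],None,fx=2,fy=2)])[:,:,::-1])
C=cam("wrist",s)
for n,p in [("L",(174,207)),("R",(440,207))]: pass
go([.512,.233,.052],np.radians(8.2))
E
```

```text
0.03610493611010445 [-0.08408696 -0.6543472  -4.23417979] [  0.5 -49.7  31.   -0.1   0.1   0. ]
tcp [0.5125 0.2317 0.1693] x-axis deg -171.8 down [-0.    -0.001 -1.   ] q6 -1.43
shift in present axes mm [  0.3 117.3  -1.4]
roll deg 180.0 -> q6~ -1.43 shift after roll [ -0.3 117.3   1.4]
roll deg -0.0 -> q6~ -1.43 shift after roll [  0.3 117.3  -1.4]
```

View pics/w16.png

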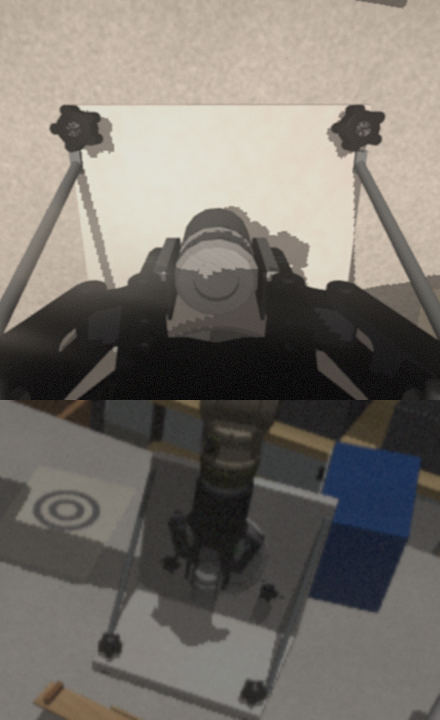

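```bash
python3 - <<'E'
from h import *
s=arm.sense();C=cam("wrist",s)
L,Rr=ray(C,(176,127),.062),ray(C,(460,127),.062);print(L,Rr)
d=(L-Rr)[:2];print(np.linalg.norm(d));d/=np.linalg.norm(d); m=(L+Rr)[:2]/2
n=np.array([-d[1],d[0]]);print("spot",m+.07*n,np.degrees(np.arctan2(d[1],d[0])))
E
```

```text
[0.63275702 0.18961585 0.062     ] [0.40429641 0.15657947 0.062     ]
0.23083685169313295
spot [0.50850861 0.24237708] 8.228180494264485
```

Emit:
apply_moves(moves=[1, 0, 25, 0, 0, 1, 0, 25, 0, 0, 1, 0, 25, 0, 0, 1, 0, 20, 0, 0, 1, 0, 10, 0, 0, 1, 0, 0, 0, 0, 1, 0, 0, 0, 0])

```text
time_s: 28.7
ee_pos: [0.5132, 0.2316, 0.0652]
tool_rot: [0.051, -0.05, 0.705, -0.705]
wrist_force: [0.3, 0.5, -4.2]
width: 0.0366
```

```bash
python3 - <<'E'
from h import *
s=arm.sense();print(s['width'],s['ee_pos'],s['wrist_force'],s['effort'].round(1))
a=arm.camera("wrist");b=arm.camera("scene")
cv2.imwrite("pics/w17.png",np.vstack([a[:,100:540],cv2.resize(b[0:160,300:520],None,fx=2,fy=2)])[:,:,::-1])
E
```

```text
0.036573355415752205 [0.51324097 0.2316447  0.06516502] [ 0.31374952  0.50690006 -4.18688193] [ -0.  -50.3  26.9   0.1  -0.    0. ]
```

View pics/w17.png

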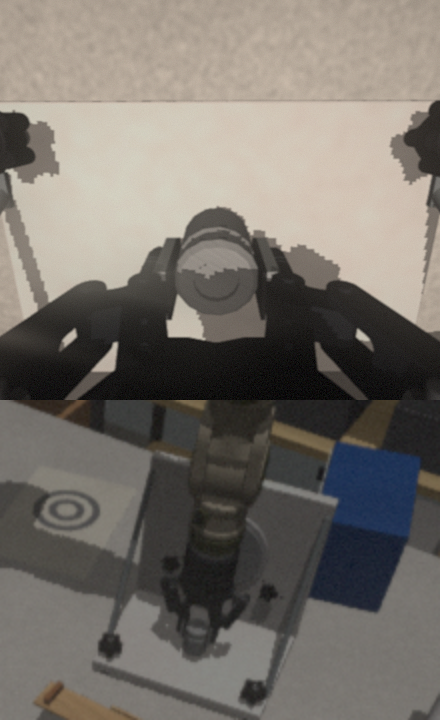

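Emit:
apply_moves(moves=[1, 0, 4, 0, 0, 1, 0, 3, 0, 0, 1, 0, 3, 0, 0, 1, 0, 0, 0, 0, 1, 0, 0, 0, 0])

```text
time_s: 29.3
ee_pos: [0.5125, 0.2317, 0.0543]
tool_rot: [-0.05, 0.051, -0.705, 0.705]
wrist_force: [1.5, -0.4, -4.3]
width: 0.0362
```

Emit:
apply_moves(moves=[1, 0, 1, 0, 0, 1, 0, 1, 0, 0, 1, 0, 0, 0, 0, 1, 0, 0, 0, 0])

```text
time_s: 29.7
ee_pos: [0.5126, 0.2318, 0.0524]
tool_rot: [-0.05, 0.051, -0.705, 0.705]
wrist_force: [0.7, -0.2, -5.1]
width: 0.0366
```

Emit:
apply_moves(moves=[1, 0, 1, 0, 0, 1, 0, 0, 0, 0, 1, 0, 0, 0, 0])

```text
time_s: 30.0
ee_pos: [0.5126, 0.2317, 0.0514]
tool_rot: [-0.05, 0.051, -0.705, 0.705]
wrist_force: [0.2, 0.7, -4.5]
width: 0.0366
```

Emit:
apply_moves(moves=[1, 0, 1, 0, 0, 1, 0, 0, 0, 0, 1, 0, 0, 0, 0])

```text
time_s: 30.3
ee_pos: [0.5128, 0.2318, 0.0508]
tool_rot: [0.051, -0.05, 0.705, -0.705]
wrist_force: [-0.6, 0.3, -1.1]
width: 0.0367
```

Contact: the load dropped from 4.5 to 1 N. Releasing.

Emit:
apply_moves(moves=[1, 0, 0.5, 0, 0, 1, 0, 0, 0, 0, 0.4, 0, 0, 0, 0, 0.35, 0, 0, 0, 0, 0.35, 0, 0, 0, 0, 0.35, 0, 0, 0, 0, 0.3, 0, 0, 0, 0])

```text
time_s: 31.0
ee_pos: [0.5127, 0.2318, 0.0499]
tool_rot: [-0.051, 0.05, -0.705, 0.705]
wrist_force: [-0.8, -0.0, -0.5]
width: 0.0598
```

```bash
python3 - <<'E'
from h import *
s=arm.sense();print(s['width'],s['ee_pos'],s['wrist_force'])
a=arm.camera("wrist");cv2.imwrite("pics/w18.png",a[:,:,::-1])
E
```

```text
0.05984418702952493 [0.51270465 0.23175842 0.04989047] [-0.82436613 -0.04360115 -0.47857003]
```

View pics/w18.png

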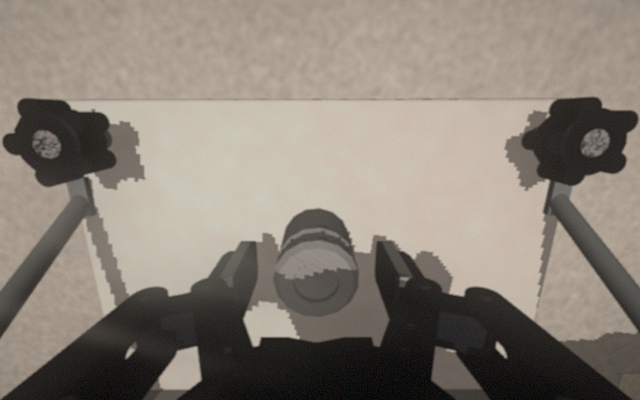

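The weight stands free at (317,270), between the open fingers. Withdrawing straight up, then away to the front.

Emit:
apply_moves(moves=[0.3, 0, -10, 0, 0, 0.3, 0, -20, 0, 0, 0.3, 0, -30, 0, 0, 0.3, 0, -30, 0, 0, 0.3, 0, -30, 0, 0, 0.3, 0, 0, 20, 0, 0.3, 0, 0, 30, 0, 0.3, 0, 0, 30, 0, 0.3, 0, -10, 40, 0, 0.3, 0, -10, 40, 0, 0.3, 0, -10, 40, 0, 0.3, 0, 0, 20, 0, 0.3, 0, 0, 0, 0, 0.3, 0, 0, 0, 0])

```text
time_s: 32.45
ee_pos: [0.5439, 0.0138, 0.2004]
tool_rot: [0.05, -0.05, 0.705, -0.705]
wrist_force: [-0.3, 0.7, -0.7]
width: 0.0597
```

```bash
python3 - <<'E'
from h import *
s=arm.sense();print(s['width'],s['ee_pos'],s['wrist_force'])
b=arm.camera("scene");cv2.imwrite("pics/s19.png",b[:,:,::-1])
c=arm.camera("top");cv2.imwrite("pics/t19.png",c[:,:,::-1])
a=arm.camera("wrist");cv2.imwrite("pics/w19.png",a[:,:,::-1])
E
```

```text
0.059717962439950624 [0.54389664 0.01380711 0.20042865] [-0.25403232  0.73435659 -0.66028791]
```

View pics/s19.png

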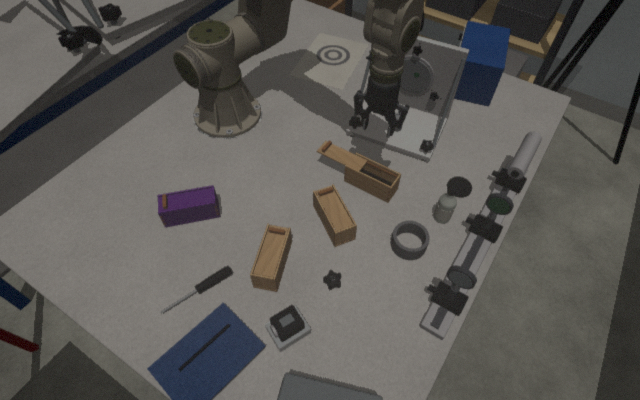

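View pics/t19.png

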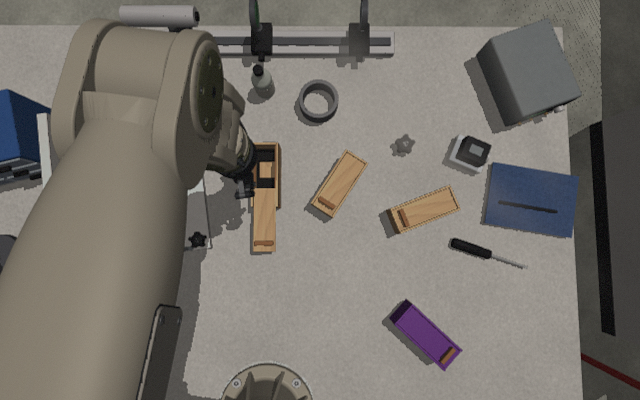

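Light cases shut, everything else in place, but the arm hides the stand. Moving aside for a clear view.

Emit:
apply_moves(moves=[0.3, 0, -20, 40, 0, 0.3, 0, 0, 40, 0, 0.3, 0, 0, 40, 0, 0.3, 0, 0, 40, 0, 0.3, 0, 0, 40, 0, 0.3, 0, 0, 40, 0, 0.3, 0, 0, 40, 0, 0.3, 0, 0, 40, 0, 0.3, 0, 0, 0, 0, 0.3, 0, 0, 0, 0])

```text
time_s: 33.6
ee_pos: [0.5896, -0.3023, 0.2191]
tool_rot: [0.05, -0.051, 0.706, -0.705]
wrist_force: [-0.4, 0.8, 0.2]
width: 0.0598
```

```bash
python3 - <<'E'
from h import *
s=arm.sense();print(s['width'],s['ee_pos'],s['wrist_force'])
b=arm.camera("scene");c=arm.camera("top")
cv2.imwrite("pics/s20.png",np.vstack([cv2.resize(b[10:170,310:510],None,fx=2,fy=2),cv2.resize(c[100:280,30:230],None,fx=2,fy=2)])[:,:,::-1])
E
```

```text
0.05981891667092568 [ 0.58963848 -0.30231511  0.21909332] [-0.38807443  0.8493815   0.19961818]
```

View pics/s20.png

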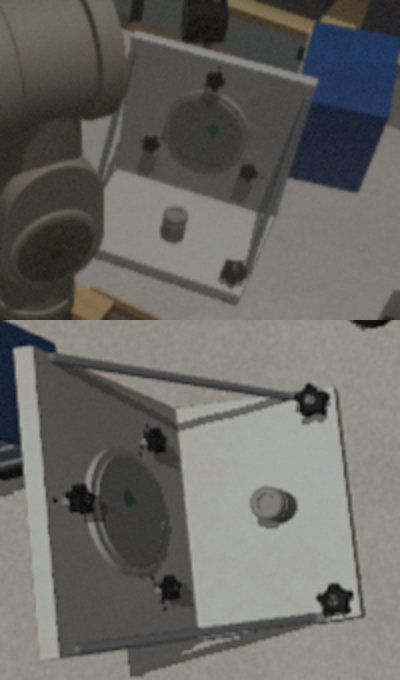

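```bash
python3 - <<'E'
from h import *
print(ray(cam("top"),(164.5,191),.078), np.abs(arm.sense()['joint_vel']).max())
print(arm.hand_in())
E
```

```text
[0.5119989  0.22643522 0.078     ] 0.010893086987658352
the job is handed in; nothing more can be done
None
```

The steel weight is on the stand's base board and the job is handed in, at about 34 s of the 72 s allowed. No verdict was reported.

**What I did:**
- I lifted all three cases in turn. They pulled about 2.4 N, 2.8 N and 7 N, so the third case was the heavy one. Each went back down at nearly the same place, with its lid shut.
- I pushed open the heavy case's lid only, to about 100 mm, and gripped the weight along the case's length.
- I lowered it onto the board until the wrist load dropped from about 4.5 N to 1 N, then released it and drew back clear.

**Last checks:**
- **Weight:** in the last top and scene pictures it stands upright and free. I measured it at about (0.512, 0.226) m. The middle of the bare part, from the knobs and the networks, is at about (0.51, 0.24) m. That puts it 10–16 mm off, towards the front edge. I had aimed about 5 mm forward to stay clear of the panel, and the limit there is 45 mm.
- **Light cases and other things:** the last full pictures showed both light cases shut and nothing visibly moved. I took them before a final 320 mm sideways move of the arm, and the closing picture covered only the stand area. I did not measure the other things' positions.
- **Disagreements:** the spot estimates differed by up to 9 mm between cameras. The wrist camera put the case edges 2–5 mm off the top-camera fit. The wrist force wanders by about 1 N.

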